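# Close the gap between the cutting pad and the gluing slab

## Task

On the shoe gluing table the white plastic cutting pad has slipped away from the marble slab. Push the pad back into the corner, flat on the table, so that its long side lies flush along the slab with no gap and its far end lies flush along the metal fence; hold it pressed against the slab for about a second with a gentle, steady 7 N or so between the two (not under 5, not over 10; sliding the pad takes a little more on top), and do not shift the slab, which is loose too. Leave the slab, what stands on it and the other things as they are.

Things in the scene. Friction and masses are not known exactly. Their poses are not given: they have to be found in the camera images.
- fence: aluminium straightedge bar screwed to the table, 440 mm long (along its y), 20 mm wide (x), 20 mm high; origin at the centre of its underside; its near face, towards the robot, is the plane x = -10 mm in its frame. A thin sheet of brown paper lies on the table under the work
- slab: loose grey-white marble slab 130 (x) x 170 (y) x 30 mm high, about 2 kg, resting on the table with its far side along the fence; origin at the centre of its underside, axes parallel to the fence's; the side that the pad must meet is the plane y = -85 mm in its frame. With what stands on it, it begins to slide at some 10 to 18 N
- pad: loose white plastic cutting pad 130 (x) x 110 (y) x 30 mm high, about 0.5 kg (it takes some 1.5 to 5 N to slide it), lying flat to the right of the slab (its -y side) and nearer than the fence, turned a little; origin at the centre of its underside; its +y side (130 mm long) goes to the slab, its +x end (110 mm) to the fence
- pad_far_in (a point): the pad's corner that belongs in the angle between fence and slab, at half height: (65, 55, 15) mm in the pad's frame
- pad_near_in (a point): the other end of the pad's side that meets the slab: (-65, 55, 15) mm in the pad's frame
- pad_far_out (a point): the other end of the pad's end that meets the fence: (65, -55, 15) mm in the pad's frame
- glue_pot: square white plastic glue pot, 70 x 70 mm, 89 mm tall with its grey cap, standing on the slab's outer half (a bystander); origin at the centre of its underside
- crepe: small brown crepe rubber block 60 x 30 x 18 mm lying on the slab (a bystander); origin at the centre of its underside
- squeeze_bottle: blue squeeze bottle with a pointed nozzle, diameter 60 mm, 150 mm tall, standing behind the fence (a bystander); origin at the centre of its underside
- tin: plain steel tin, diameter 74 mm, 100 mm tall, standing behind the fence (a bystander); origin at the centre of its underside
- brush: glue brush 170 mm long lying in front of the slab, on the robot's side (a bystander); origin under its middle, x along it
- last: wooden shoe last, 230 mm long, 60 mm wide, 101 mm tall, lying sole down well to the right of the pad (a bystander); origin at the centre of its underside, x towards the toe
- sole: black rubber shoe sole with a heel, 230 mm long, 84 mm wide, 23 mm tall, lying to the left of the slab (a bystander); origin at the centre of its underside, x towards the toe
There are look-alikes about, which are no part of the job. What is shaped like the pad but blue or brown is not meant.

How it is judged:
By the outcome, as a careful person would: the job done as asked, in the order asked, and still so for the second after the job is handed in, with the robot touching nothing.
It also fails if it takes over 72 s, if anything falls off the work surface, if the arm or the gripper's body presses on something with over 40 N, if the wrist force passes 120 N, or if a joint passes its speed limit or range.

## Robot

A 7-joint arm with a two-finger parallel gripper is mounted at the origin on the work surface. World frame = base frame: x ahead of the robot, y to its left, z up, the work surface at z = 0. Lengths are in m, angles in rad, forces in N, time in s.
With the tool pointing down it reaches from about 0.4 to 0.85 m from the base axis. Payload 6.9 kg.
Tool frame: the origin (TCP) lies midway between the tips of the shut fingers; the grasp point (between the pads) lies behind it (ctrl.pinch_z is the z of the grasp point in the tool frame, in m); z points along the fingers, y is the direction in which the jaws open and shut (so a half turn about z gives the same grasp; the last joint's range is limited). The gripper opens to 85 mm and grips with 20 to 120 N. Pads are 22 mm wide; open, the fingers measure 114 mm over their backs; the gripper's body (76 mm by 85 mm) begins 54 mm behind the grasp point. The pads swing forward as they close: fully open they stand 13 mm farther back than shut.
Start: joints at [-1.161, 0.507, -0.238, 1.5, 0.126, 1.149, -0.155], TCP at [0.188, 0.596, 0.231] pointing down, gripper open.
Joint ranges: [-3.08, 3.08], [-0.24, 2.05], [-1.43, 1.35], [0, 2.5], [-1.52, 4.66], [0.17, 1.96], [-2.89, 2.89]. Speed limits (rad/s): [2.39, 2.39, 3.14, 3.14, 3.14, 3.14, 3.14].

## Interface

Orientations are given as a unit quaternion [w, x, y, z].
In Python, from station import ctrl, get_state, vision, ticket, models gives the robot as it stands. Calls block until the motion is done:
- ctrl.movep(position, orientation): joint-space move of the TCP to a pose.
- ctrl.movel(position, frame=None, max_speed=0.15): straight line of the TCP; frame=None keeps the orientation; max_speed is the mean speed in m/s.
- ctrl.set_joints(angles): joint-space move.
- ctrl.ungrasp() and ctrl.close_gripper(force=None): open the fingers fully, or close them until they stop; force is the grip in N (None keeps the last).
- ctrl.pause(seconds).
- ctrl.ik(position, orientation): joint angles nearest the present ones, or None.
- get_state(): the state.
- vision.grab_frame(name): name is "scene" or "top" or "wrist"; returns (picture, depth): 384x512x3 uint8, blue, green, red; 384x512 float32, m along the optical axis (not along the pixel's ray), 0 where there is no reading.
- vision.camera_info(name): a dict with "mtx" (3x3 intrinsics, pixels), "dist_coeffs" ([k1, k2, p1, p2, k3] as OpenCV has them; the pictures are not rectified), "R" (3x3) and "t" (3): a world point X has camera coordinates R X + t; the wrist camera has in their place "hand_eye" (4x4, takes a point from camera to tool coordinates, whose origin is the TCP and whose axes are the flange's). Camera axes: x right, y down, z forward; pixel columns grow to the right and rows downward; lengths in m; the calibration is good to about 2 mm. A picture is of the moment at which its call begins: read the wrist's pose just before it. camera_info takes no time and is no camera call.
A pose or a line that the arm cannot do raises ctrl.Unreachable and nothing moves.
- ticket.close_job(): hands the job in, once; it reports no verdict.
Trained networks look in the newest picture that a camera, given by its name, has taken for a name from the list of things; names that differ only in an ending like _2 or _b are one class to them, and where a whole thing is asked for, a point or a joint stands for the part that bears it (a point fixed in the world has none). Each returns a list of dicts, best first, with "p" (0 to 1); they miss things now and then, are a little off and sometimes report something else, mostly with a low value. They report only what shows in the picture. A call takes as long as a camera call. They do not tell look-alikes from the thing itself.
- models.recognise(camera, target): "point" ([column, row] in pixels, amid what is visible of it).
- models.masks_of(camera, target): "mask" (384x512 bool, what is visible of it) and "point" ([column, row] in pixels, amid what is visible of it).
The state is a dict: "time": time; "qpos": joint angles; "qd": joint speeds; "tau": joint torques, N m; "tcp_pos": TCP position; "eef_rot": TCP orientation; "contact_force": force on the tool from outside, world axes, zero at the start; "wrist_torque": the same for the moment, N m; "width": finger opening in m.
Only numpy, scipy, OpenCV 4.12 (cv2) and the standard library are available. Lean on these libraries where they do the work, as an engineer would, in place of code of your own. Each camera call takes 0.05 s, during which the arm holds its last target. There are 200 camera calls.

## Working session

There is one attempt and no reset: what is moved stays moved. The work goes in short steps, each a Python script; the robot and the scene stay as the last script left them, time stands still between calls to the robot, and variables do not carry over. Pictures are saved under pics/ and viewed, about 8 in all and at most 12, crops included, and the job is handed in when it is done.

```bash
ls; mkdir -p pics
python3 - <<'E'
from station import ctrl, get_state, vision, models
import cv2,numpy as np
for n in("scene","top"):
    p,d=vision.grab_frame(n); cv2.imwrite(f"pics/{n}0.png",p); np.save(f"{n}0.npy",d)
    i=vision.camera_info(n); print(n,i)
    for t in("pad","slab","fence"):
        print(t,[(np.round(r["point"]),round(r["p"],2)) for r in models.recognise(n,t)][:4])
print(vision.camera_info("wrist"),get_state(),ctrl.pinch_z)
a=cv2.imread("pics/scene0.png");b=cv2.imread("pics/top0.png")
E
```

```text
pics
scene {'mtx': array([[368.35670569,   0.        , 258.81929126],
       [  0.        , 368.35670569, 186.32319134],
       [  0.        ,   0.        ,   1.        ]]), 'dist_coeffs': array([-0.07264555,  0.        ,  0.        ,  0.        ,  0.        ]), 'R': array([[-0.37195392,  0.92822763,  0.00661368],
       [ 0.76194358,  0.30937551, -0.56897168],
       [-0.53018135, -0.206592  , -0.82233052]]), 't': array([ 0.28824227, -0.34997615,  1.53876111])}
pad [(array([165., 116.]), 0.87), (array([236., 126.]), 0.75), (array([243., 197.]), 0.71), (array([363., 172.]), 0.71)]
slab [(array([300., 236.]), 0.75)]
fence [(array([279., 211.]), 0.75)]
top {'mtx': array([[381.26264352,   0.        , 250.29341659],
       [  0.        , 381.26264352, 192.61916319],
       [  0.        ,   0.        ,   1.        ]]), 'dist_coeffs': array([-0.02519784,  0.        ,  0.        ,  0.        ,  0.        ]), 'R': array([[-0.0048102 , -0.99965878, -0.02567459],
       [-0.99335992,  0.00772804, -0.11478829],
       [ 0.11494753,  0.02495195, -0.99305814]]), 't': array([-0.07505026,  0.525311
[... 834 characters left out ...]
0]])} {'time': 0.4, 'qpos': array([-1.16051764,  0.50765163, -0.23763427,  1.50032078,  0.12569995,
        1.1488739 , -0.15476351]), 'qd': array([ 0.0015747 , -0.00060557,  0.00028282, -0.00143418, -0.00104878,
       -0.00017193, -0.00019718]), 'tau': array([ 2.13855987e-03, -6.19710445e+01, -2.18125306e+00, -2.49640381e+01,
        1.38061173e-02,  4.64425888e-03, -1.51548738e-05]), 'tcp_pos': array([0.18753749, 0.59613098, 0.23114016]), 'eef_rot': array([-3.74396927e-05,  1.51772295e-01,  9.88415475e-01, -1.31839684e-04]), 'contact_force': array([-0.44331812,  0.02011547,  0.12190093]), 'wrist_torque': array([ 0.01123843, -0.00599616,  0.01603302]), 'width': 0.08519125920929857} -0.0187
```

View pics/top0.png

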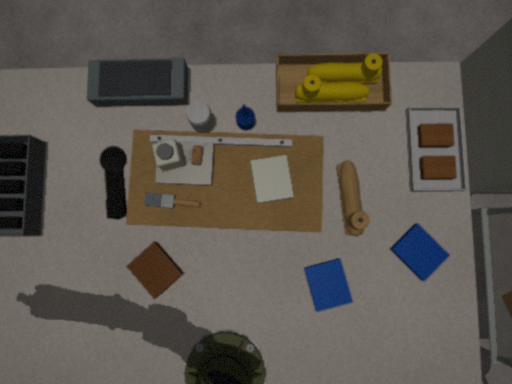

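View pics/scene0.png

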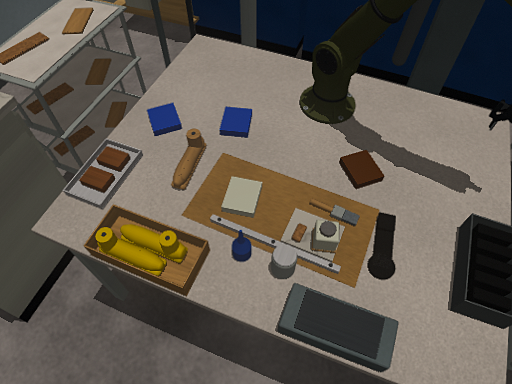

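The white pad is at top (271,178) and scene (243,197). Look-alikes, top camera: blue (421,250), blue (328,285), brown (156,270). The slab with pot and crepe is at (185,163), and the brush (170,202) lies in front of it. I choose the white one, then take coarse positions and a close wrist view.

```bash
cat > h.py <<'E'
from station import ctrl, get_state, vision, models, ticket
import cv2, numpy as np
from scipy.spatial.transform import Rotation as Rn
def quat(dx):  # tool pointing down, tool x along horizontal dir dx
    x=np.array([dx[0],dx[1],0.])/np.hypot(*dx[:2]); z=np.array([0,0,-1.]); y=np.cross(z,x)
    q=Rn.from_matrix(np.c_[x,y,z]).as_quat(); return q[[3,0,1,2]]
def cam(n):
    i=vision.camera_info(n); K,D=i["mtx"],i["dist_coeffs"]
    if n=="wrist":
        s=get_state(); q=s["eef_rot"]; R=Rn.from_quat(q[[1,2,3,0]]).as_matrix(); H=i["hand_eye"]
        Rc=R@H[:3,:3]; c=R@H[:3,3]+s["tcp_pos"]
    else: Rc=i["R"].T; c=-Rc@i["t"]
    return K,D,Rc,c
def onplane(C,px,z):
    K,D,Rc,c=C; u=cv2.undistortPoints(np.float64(px).reshape(-1,1,2),K,D).reshape(-1,2)
    r=np.c_[u,np.ones(len(u))]@Rc.T; return c+r*((z-c[2])/r[:,2])[:,None]
def proj(C,X):
    K,D,Rc,c=C; r=cv2.Rodrigues(Rc.T)[0]
    return cv2.projectPoints(np.float64(X).reshape(-1,1,3),r,-Rc.T@c,K,D)[0].reshape(-1,2)
E
python3 - <<'E'
from h import *
C=cam("top")
print(onplane(C,[[271,178],[252,158],[285,154],[293,197],[258,202]],.03)) 
print(onplane(C,[[213,143],[213,184],[156,181]],.03))
print(onplane(C,[[150,138],[292,145]],.02))
print("brush",onplane(C,[[145,200],[200,205]],.005),"bottle",onplane(C,[[246,120],[200,117]],.08))
ctrl.movep([0.56,0.0,0.27],quat([0,-1])); 
C=cam("wrist"); p,d=vision.grab_frame("wrist"); cv2.imwrite("pics/w1.png",p); np.save("w1.npy",d)
import pickle; pickle.dump(C,open("w1.pkl","wb")); s=get_state(); print(s["time"],s["tcp_pos"],s["contact_force"])
for t in("pad","slab","fence"):
    m=models.masks_of("wrist",t); print(t,[(r["point"],r["p"]) for r in m][:3]); 
    if m: np.save("m_"+t,m[0]["mask"])
E
```

```text
[[ 0.56849537 -0.1408416   0.03      ]
 [ 0.63024234 -0.08404893  0.03      ]
 [ 0.64156819 -0.18399219  0.03      ]
 [ 0.51059228 -0.20581069  0.03      ]
 [ 0.49636688 -0.10125699  0.03      ]]
[[0.67807475 0.03474799 0.03      ]
 [0.55175892 0.03388538 0.03      ]
 [0.56242367 0.20735892 0.03      ]]
[[ 0.69889219  0.23228626  0.02      ]
 [ 0.67161124 -0.20650216  0.02      ]]
brush [[0.50725719 0.24712959 0.005     ]
 [0.49066798 0.07652097 0.005     ]] bottle [[ 0.73341664 -0.06806556  0.08      ]
 [ 0.7443704   0.06750513  0.08      ]]
2.95 [0.56006023 0.00086262 0.2697188 ] [-0.65218654 -0.24594774 -0.77087263]
pad [([414.9, 268.5], 0.97), ([248.5, 53.8], 0.88), ([203.2, 276.9], 0.29)]
slab [([229.5, 220.5], 0.79), ([249.4, 50.9], 0.46)]
fence [([268.9, 137.1], 0.9)]
```

View pics/w1.png

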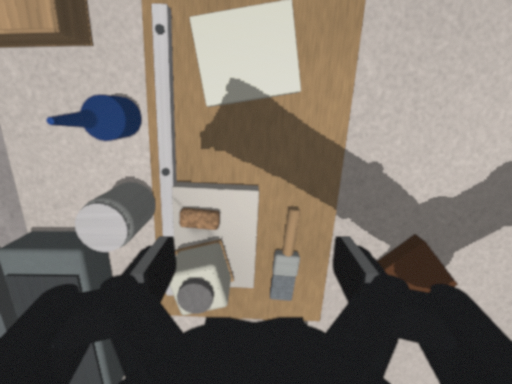

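The wrist picture confirms the white pad at about (245,55), corners (190,16), (291,0), (301,91), (206,106). The slab edge runs (176,185)-(258,186), the fence's near edge is at col 166-174, and the brush handle tip is at (293,208). Next I fit the edges.

```bash
cat > fit.py <<'E'
from h import *
def edge(img,C,a,b,z,n=40,w=8):
    """fit line to strongest gradient near pixel segment a-b; returns world pts at z, centroid+dir"""
    g=cv2.GaussianBlur(img.astype(np.float32).sum(2),(0,0),1.0); a,b=np.float64(a),np.float64(b)
    t=(b-a)/np.linalg.norm(b-a); nrm=np.array([-t[1],t[0]]); P=[]
    ss=np.arange(-w,w+.1,.25)
    for f in np.linspace(.06,.94,n):
        L=a+(b-a)*f+ss[:,None]*nrm
        v=cv2.remap(g,L[:,0].astype(np.float32),L[:,1].astype(np.float32),1).ravel()
        k=np.argmax(abs(np.gradient(v))); P.append(L[k])
    P=np.array(P); W=onplane(C,P,z)[:,:2]
    for _ in range(4):
        l=cv2.fitLine(W.astype(np.float32),cv2.DIST_HUBER,0,1e-4,1e-4).ravel()
        r=abs((W-l[2:])@[-l[1],l[0]]); k=r<max(2*np.median(r),.0005); W=W[k]
    return l[2:],l[:2],r.std(),len(W)
E
python3 - <<'E'
from fit import *; import pickle
C=pickle.load(open("w1.pkl","rb")); p=cv2.imread("pics/w1.png")
def show(n,a,b,z):
    c,d,s,k=edge(p,C,a,b,z); print(n,np.round(c,4),np.round(d,4),"yaw",round(np.degrees(np.arctan2(d[1],d[0])),2),round(s,4),k)
show("fence near",(166.5,8),(173,178),.02)
show("slab y-",(180,184.5),(258,186),.03)
show("slab near",(258,190),(253,285),.03)
show("pad +y",(206,106),(301,91),.03)
show("pad +x",(190,16),(206,106),.03)
show("pad -x",(291,0),(301,91),.03)
d=np.load("w1.npy"); K,D,Rc,c=C
for u,v in[(250,60),(240,230),(269,150),(250,150),(164,100),(290,215)]:
    x=cv2.undistortPoints(np.float64([[[u,v]]]),K,D).ravel(); print((u,v),np.round(c+Rc@np.array([*x,1])*d[v,u],4))
E
```

```text
fence near [ 0.6765 -0.0938] [0.0434 0.9991] yaw 87.51 0.0002 29
slab y- [0.6226 0.038 ] [ 0.9991 -0.043 ] yaw -2.46 0.0001 24
slab near [0.5564 0.1181] [0.0471 0.9989] yaw 87.3 0.0001 34
pad +y [ 0.5456 -0.0908] [0.9865 0.1639] yaw 9.43 0.0001 23
pad +x [ 0.6333 -0.1334] [ 0.1547 -0.988 ] yaw -81.1 0.0001 36
pad -x [ 0.5072 -0.16  ] [ 0.1497 -0.9887] yaw -81.39 0.0002 27
(250, 60) [ 0.5651 -0.1363  0.0286]
(240, 230) [0.5812 0.1059 0.0284]
(269, 150) [ 0.5367 -0.0149  0.0014]
(250, 150) [ 0.5657 -0.0148  0.0006]
(164, 100) [ 0.6854 -0.0869  0.0183]
(290, 215) [0.5026 0.0853 0.0167]
```

```bash
cat >> h.py <<'E'
f=np.array([0.9991,-0.0432]); f/=np.linalg.norm(f); g=np.array([-f[1],f[0]])
A=np.array([[*f],[*g]])
FU=A[0]@[0.6765,-0.0938]; SV=A[1]@[0.6226,0.038]
def uv(p): return A@np.asarray(p)[:2]-[FU,SV]      # u=0 fence face, v=0 slab face
def xyz(u,v,z): return np.r_[A.T@(np.array([u,v])+[FU,SV]),z]
def st(tag="",n=1):
    F=[];
    for _ in range(n):
        s=get_state(); F.append(s["contact_force"])
        if n>1: ctrl.pause(.02)
    F=np.mean(F,0); fu,fv=A@F[:2]; u,v=uv(s["tcp_pos"])
    print(tag,f"t{s['time']:.2f} u{u*1e3:.1f} v{v*1e3:.1f} z{s['tcp_pos'][2]*1e3:.1f} Fu{fu:.2f} Fv{fv:.2f} Fz{F[2]:.2f} w{s['width']*1e3:.0f}"); return fu,fv,u,v
E
python3 - <<'E'
from h import *
# pad centre from the +y and +x edges
e=np.array([.9866,.158]); e/=np.linalg.norm(e); n=np.array([-e[1],e[0]])
c=e*(e@[.6333,-.1334]-.065)+n*(n@[.5456,-.0908]-.055)
print("centre",c,uv(c),"corners",[np.round(uv(c+a*e+b*n),4) for a,b in((.065,.055),(.065,-.055),(-.065,-.055),(-.065,.055))])
uc,vc=uv(c); vm=min(uv(c+a*e+b*n)[1] for a,b in((.065,-.055),(-.065,-.055)))
u0=uc-.003; v0=vm-.011-.014
q=quat(g); ctrl.movep(xyz(u0,v0,.1),q); st("above")
ctrl.movel(xyz(u0,v0,0.0),max_speed=.12); st("down",5)
ctrl.movel(xyz(u0,v0+.020,0.0),max_speed=.04);st("p")
for k in (.030,.038,.044): ctrl.movel(xyz(u0,v0+k,0.0),max_speed=.03); st("p")
C=cam("wrist"); p,d=vision.grab_frame("wrist"); cv2.imwrite("pics/w2.png",p)
p,d=vision.grab_frame("top"); cv2.imwrite("pics/t2.png",p); st()
E
```

```text
centre [ 0.56897043 -0.14275814] [-0.10531427 -0.18290612] corners [array([-0.0527, -0.116 ]), array([-0.0306, -0.2237]), array([-0.158 , -0.2498]), array([-0.18  , -0.1421])]
above t5.66 u-108.2 v-274.5 z100.0 Fu-0.35 Fv-0.84 Fz-0.06 w86
down t6.71 u-107.7 v-275.1 z0.9 Fu0.25 Fv-0.16 Fz-0.28 w86
p t7.38 u-108.0 v-254.3 z-0.0 Fu0.59 Fv0.18 Fz-0.11 w85
p t7.86 u-108.0 v-244.1 z-0.0 Fu-0.27 Fv0.08 Fz0.33 w85
p t8.28 u-108.0 v-236.1 z0.0 Fu-0.05 Fv-0.69 Fz0.01 w85
p t8.62 u-108.1 v-230.2 z-0.0 Fu-0.51 Fv0.06 Fz0.71 w85
 t8.72 u-108.0 v-230.3 z-0.0 Fu0.91 Fv0.00 Fz0.03 w85
```

View pics/w2.png

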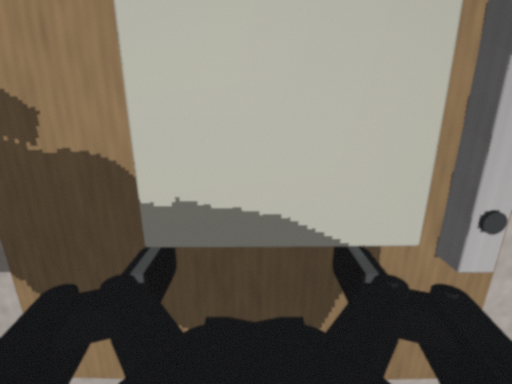

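The wrist view shows the pad's outer side parallel to the finger line at row 247, corners (144,247) and (420,246), with the fence at right. I measure the edges before the fence push.

```bash
cat >> fit.py <<'E'
def rel(p,C,n,a,b,z):
    c,d,s,k=edge(p,C,a,b,z); y=np.degrees(np.arctan2(*(A@d)[::-1])); print(n,"uv mm",np.round(uv(c)*1e3,1),"ang",round((y+45)%90-45,2),"sd",round(s*1e3,2),k)
E
python3 - <<'E'
from fit import *
C=cam("wrist"); p=cv2.imread("pics/w2.png")
rel(p,C,"pad -y",(180,247),(330,247),.03)
rel(p,C,"pad far",(461,5),(422,235),.03)
rel(p,C,"pad near",(117,5),(140,200),.03)
rel(p,C,"fence top",(512,60),(460,265),.02)
E
```

```text
pad -y uv mm [-107.7 -218.6] ang -0.0 sd 0.05 39
pad far uv mm [ -31.6 -162.8] ang 0.36 sd 0.09 40
pad near uv mm [-159.1 -159.6] ang 0.23 sd 0.09 39
fence top uv mm [  -0.5 -194.3] ang -0.21 sd 0.12 28
```

Run:
```python
from h import *
s=get_state(); u,v=uv(s["tcp_pos"])
ctrl.movel(xyz(u,v-.012,0.0),max_speed=.1); ctrl.movel(xyz(u,v-.012,.07),max_speed=.15)
u0,v0=-.188,-.164
for sg in(-1,1):
    q=quat(sg*f); j=ctrl.ik(xyz(u0,v0,.07),q); print(sg,None if j is None else np.round(j-get_state()["qpos"],2))
sg=-1 if ctrl.ik(xyz(u0,v0,0),quat(-f)) is not None else 1
ctrl.movep(xyz(u0,v0,.07),quat(sg*f)); st("above")
ctrl.movel(xyz(u0,v0,0.0),max_speed=.1); st("down",5)
ctrl.movel(xyz(-.160,v0,0),max_speed=.05); st("p")
ctrl.movel(xyz(-.1445,v0,0),max_speed=.03); fu0=st("p",5)[0]
t=-.1445
while t<-.134:
    t+=.0006; ctrl.movel(xyz(t,v0,0),max_speed=.01); F=st(f"{t*1e3:.1f}",3)
    if F[0]<-8: break
p,d=vision.grab_frame("wrist"); cv2.imwrite("pics/w3.png",p)
```

```text
-1 [ 0.18 -0.11 -0.44  0.25  0.38 -0.12  1.07]
1 [-0.41 -0.04  0.45  0.26 -0.41 -0.07 -1.25]
above t10.62 u-188.0 v-164.3 z69.4 Fu0.50 Fv-0.73 Fz0.06 w85
down t11.53 u-187.5 v-164.1 z0.6 Fu0.35 Fv0.06 Fz0.22 w85
p t12.26 u-159.5 v-164.0 z-0.1 Fu-0.61 Fv-0.33 Fz0.55 w85
p t12.99 u-143.8 v-164.0 z0.2 Fu0.19 Fv-0.15 Fz-0.23 w85
-143.9 t13.29 u-143.8 v-164.0 z0.1 Fu-0.81 Fv0.18 Fz-0.11 w85
-143.3 t13.59 u-143.8 v-164.0 z-0.0 Fu-2.47 Fv0.41 Fz1.69 w86
-142.7 t13.89 u-143.7 v-164.0 z-0.1 Fu-5.37 Fv-0.39 Fz3.52 w85
-142.1 t14.19 u-142.6 v-164.1 z-0.1 Fu-3.96 Fv0.10 Fz1.76 w85
-141.5 t14.49 u-141.1 v-164.0 z-0.1 Fu-1.93 Fv-0.59 Fz-0.77 w85
-140.9 t14.79 u-140.6 v-164.0 z-0.0 Fu-2.17 Fv0.02 Fz-0.78 w85
-140.3 t15.09 u-140.3 v-164.0 z-0.0 Fu-2.83 Fv0.03 Fz-0.91 w85
-139.7 t15.39 u-140.4 v-164.0 z-0.0 Fu-5.68 Fv-0.06 Fz1.58 w85
-139.1 t15.69 u-140.4 v-164.0 z-0.0 Fu-7.18 Fv0.11 Fz3.94 w85
-138.5 t15.99 u-140.4 v-164.0 z-0.0 Fu-8.36 Fv0.32 Fz5.09 w86
```

Run:
```python
from h import *
v0=-.164
ctrl.movel(xyz(-.155,v0,0),max_speed=.08); ctrl.movel(xyz(-.155,v0,.07),max_speed=.15)
u0=-.068; v1=-.219-.0117-.012
ctrl.movep(xyz(u0,v1,.07),quat(g)); st("above")
ctrl.movel(xyz(u0,v1,0),max_speed=.1); st("down",5)
C=cam("wrist"); p,d=vision.grab_frame("wrist"); cv2.imwrite("pics/w4.png",p); import pickle; pickle.dump(C,open("w4.pkl","wb"))
ctrl.movel(xyz(u0,-.185,0),max_speed=.05); st("p",3)
ctrl.movel(xyz(u0,-.140,0),max_speed=.05); st("p",3)
ctrl.movel(xyz(u0,-.130,0),max_speed=.03); st("p",3)
C=cam("wrist"); p,d=vision.grab_frame("wrist"); cv2.imwrite("pics/w5.png",p); pickle.dump(C,open("w5.pkl","wb"))
p,d=vision.grab_frame("top"); cv2.imwrite("pics/t5.png",p)
a=cv2.imread("pics/w4.png"); b=cv2.imread("pics/w5.png"); cv2.imwrite("pics/c5.png",cv2.resize(np.hstack([a,b]),(800,300)))
```

```text
above t18.04 u-68.9 v-242.1 z68.9 Fu1.44 Fv-0.11 Fz-0.58 w85
down t18.96 u-67.4 v-242.9 z0.8 Fu0.34 Fv-0.09 Fz-0.14 w85
p t20.36 u-68.0 v-184.6 z-0.1 Fu-0.09 Fv-0.81 Fz0.42 w85
p t21.46 u-67.9 v-139.9 z0.1 Fu0.11 Fv-0.10 Fz-0.41 w85
p t21.99 u-67.9 v-129.5 z0.1 Fu0.26 Fv-0.41 Fz0.75 w85
```

View pics/c5.png

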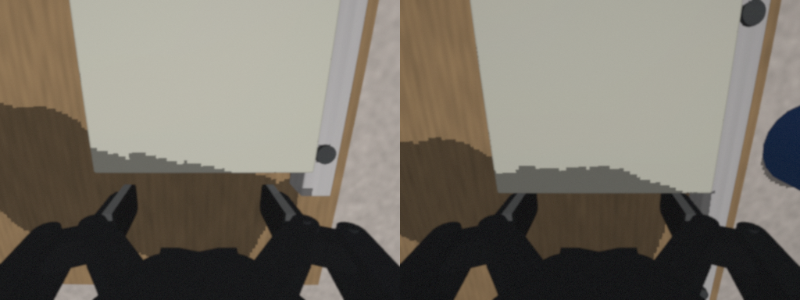

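Left panel: pad against the fence, before the slide. Right: after the slide, outer side at row 192, far end running along the fence. I check the numbers before the final press.

Run:
```python
from fit import *; import pickle
for n,E in(("w4",[("-y",(130,220),(330,221),.03),("far",(435,10),(400,205),.03),("near",(92,10),(117,170),.03)]),
           ("w5",[("-y",(135,245),(350,246),.03),("far",(435,40),(403,225),.03),("near",(92,10),(120,190),.03)])):
    C=pickle.load(open(n+".pkl","rb")); p=cv2.imread(f"pics/{n}.png")
    for e in E: rel(p,C,n+" "+e[0],*e[1:])
# retreat, close, look at the gap from above with the pad untouched
ctrl.movel(xyz(-.068,-.152,0),max_speed=.08); ctrl.movel(xyz(-.068,-.152,.10),max_speed=.15)
ctrl.close_gripper(30)
ctrl.movep(xyz(-.066,-.10,.2),quat(-g))
C=cam("wrist"); p,d=vision.grab_frame("wrist"); cv2.imwrite("pics/w6.png",p); pickle.dump(C,open("w6.pkl","wb")); st()
```

```text
w4 -y uv mm [ -90.7 -218.5] ang 0.07 sd 0.1 34
w4 far uv mm [  -1.5 -167.6] ang -0.23 sd 0.06 37
w4 near uv mm [-128.4 -163.5] ang -0.01 sd 0.07 40
w5 -y uv mm [ -71.3 -117.9] ang 0.04 sd 0.04 37
w5 far uv mm [ -1.3 -67.5] ang -0.14 sd 0.08 40
w5 near uv mm [-128.2  -54.1] ang 0.11 sd 0.08 40
 t26.33 u-66.1 v-100.1 z199.8 Fu0.01 Fv0.11 Fz0.17 w0
```

View pics/w6.png

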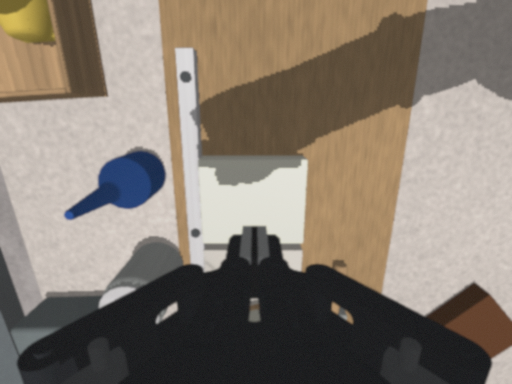

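Gap to the slab is about 8 mm (dark strip at row 245), and the far end lies along the fence (col ~198). Now the final push with shut fingers at the middle of the side.

Run:
```python
from h import *
u0=-.066; z=.012
ctrl.movel(xyz(u0,-.155,.08),max_speed=.15); ctrl.movel(xyz(u0,-.155,z),max_speed=.12); ctrl.pause(.2)
b=st("zero",12)[1]
ctrl.movel(xyz(u0,-.132,z),max_speed=.06); st("near",4)
t=-.132
while t<-.1235:
    t+=.0007; ctrl.movel(xyz(u0,t,z),max_speed=.015); F=st(f"{t*1e3:.1f}",4)
    if F[1]-b<-5.5: break
C=cam("wrist"); p,d=vision.grab_frame("wrist"); cv2.imwrite("pics/w7.png",p); import pickle; pickle.dump((C,t,b),open("w7.pkl","wb"))
```

```text
zero t28.47 u-65.8 v-155.1 z12.4 Fu0.11 Fv0.26 Fz-0.19 w-0
near t29.07 u-66.0 v-132.0 z12.0 Fu0.21 Fv-0.37 Fz-0.19 w0
-131.3 t29.38 u-66.0 v-131.5 z12.0 Fu0.01 Fv0.08 Fz-0.58 w-0
-130.6 t29.70 u-66.0 v-130.6 z12.0 Fu0.58 Fv0.05 Fz-0.16 w-0
-129.9 t30.02 u-66.0 v-129.9 z12.0 Fu0.20 Fv0.29 Fz0.02 w-0
-129.2 t30.33 u-66.0 v-129.2 z12.0 Fu0.28 Fv-0.37 Fz-0.10 w-0
-128.5 t30.65 u-66.0 v-128.7 z12.0 Fu-0.06 Fv-0.71 Fz-0.19 w-0
-127.8 t30.97 u-66.0 v-128.5 z12.0 Fu0.11 Fv-3.16 Fz-0.42 w-0
-127.1 t31.28 u-66.0 v-127.1 z12.0 Fu-0.42 Fv-3.29 Fz-0.10 w0
-126.4 t31.60 u-66.0 v-126.2 z12.0 Fu0.06 Fv-2.56 Fz-0.21 w0
-125.7 t31.92 u-66.0 v-125.5 z12.0 Fu-0.37 Fv-2.28 Fz-0.33 w0
-125.0 t32.23 u-66.0 v-124.9 z12.0 Fu-0.31 Fv-2.32 Fz-0.40 w-0
-124.3 t32.55 u-66.0 v-124.1 z12.0 Fu0.18 Fv-2.05 Fz-1.54 w0
-123.6 t32.87 u-66.0 v-123.5 z12.0 Fu0.55 Fv-2.37 Fz-1.16 w0
-122.9 t33.18 u-66.0 v-122.8 z12.0 Fu-0.62 Fv-2.54 Fz-1.41 w0
```

Run:
```python
from h import *; import pickle
C,t,b=pickle.load(open("w7.pkl","rb")); u0=-.066; z=.012
while t<-.116:
    s=get_state(); t+=.0005; ctrl.movel(xyz(u0,t,z),max_speed=.015); F=st(f"{t*1e3:.1f}",5)
    if F[1]-b<-4: break
while F[1]-b>-8.6 and F[3]<-.115:
    t+=.0003; ctrl.movel(xyz(u0,t,z),max_speed=.01); F=st(f" {t*1e3:.1f}",5)
for i in range(4): F=st("hold",16)
cv2.imwrite("pics/t8.png",vision.grab_frame("top")[0]); pickle.dump((t,b),open("t.pkl","wb"))
```

```text
-122.4 t33.57 u-66.0 v-122.4 z12.0 Fu-0.18 Fv-2.15 Fz-1.12 w0
-121.9 t33.90 u-66.0 v-121.8 z12.0 Fu0.25 Fv-2.22 Fz-1.06 w-0
-121.4 t34.23 u-66.0 v-121.3 z12.0 Fu-0.03 Fv-2.01 Fz-1.39 w0
-120.9 t34.57 u-66.0 v-120.8 z12.0 Fu-0.58 Fv-1.88 Fz-1.50 w0
-120.4 t34.90 u-66.0 v-120.4 z12.0 Fu-0.40 Fv-2.36 Fz-1.04 w0
-119.9 t35.23 u-66.1 v-120.4 z12.0 Fu-0.48 Fv-4.20 Fz-0.60 w0
 -119.6 t35.57 u-66.1 v-120.4 z12.0 Fu-0.42 Fv-5.01 Fz0.27 w0
 -119.3 t35.90 u-66.2 v-120.3 z12.0 Fu-0.76 Fv-5.81 Fz0.15 w-0
 -119.0 t36.23 u-66.2 v-120.3 z12.0 Fu-1.09 Fv-6.49 Fz0.22 w0
 -118.7 t36.57 u-66.2 v-120.3 z12.0 Fu-1.22 Fv-6.85 Fz0.78 w0
 -118.4 t36.90 u-66.2 v-120.3 z12.0 Fu-0.85 Fv-7.42 Fz0.52 w0
 -118.1 t37.23 u-66.2 v-120.2 z12.0 Fu-0.95 Fv-8.39 Fz0.90 w-0
hold t37.50 u-66.2 v-120.3 z12.0 Fu-0.89 Fv-8.07 Fz0.60 w0
hold t37.77 u-66.2 v-120.3 z12.0 Fu-0.74 Fv-8.09 Fz0.84 w0
hold t38.03 u-66.2 v-120.3 z12.0 Fu-0.89 Fv-8.07 Fz0.69 w-0
hold t38.30 u-66.2 v-120.3 z12.0 Fu-0.83 Fv-8.27 Fz0.74 w-0
```

Run:
```python
from h import *; import pickle
t,b=pickle.load(open("t.pkl","rb")); u0=-.066; z=.012
t+=.0003; ctrl.movel(xyz(u0,t,z),max_speed=.01)
for i in range(5): F=st("hold",14)
ctrl.movel(xyz(u0,-.123,z),max_speed=.01); st("rel",3)
ctrl.movel(xyz(u0,-.145,z),max_speed=.08); ctrl.movel(xyz(u0,-.145,.1),max_speed=.15)
ctrl.movep(xyz(-.08,-.14,.2),quat(-g)); ctrl.pause(.2)
C=cam("wrist"); p,d=vision.grab_frame("wrist"); cv2.imwrite("pics/w9.png",p); pickle.dump(C,open("w9.pkl","wb"))
cv2.imwrite("pics/t9.png",vision.grab_frame("top")[0]); st("end")
o=cv2.imread("pics/top0.png"); n=cv2.imread("pics/t9.png")
cv2.imwrite("pics/c9.png",np.hstack([cv2.resize(p[100:300,120:380],(520,400),interpolation=2),cv2.resize(n[120:220,130:200+70],(280,200)).repeat(1,0) if 0 else cv2.resize(n[110:250,140:270-32],(280,400))]))
```

```text
hold t38.83 u-66.2 v-120.3 z12.0 Fu-0.75 Fv-8.74 Fz0.68 w0
hold t39.07 u-66.2 v-120.3 z12.0 Fu-0.84 Fv-8.69 Fz0.84 w0
hold t39.30 u-66.2 v-120.3 z12.0 Fu-0.66 Fv-8.78 Fz0.97 w0
hold t39.53 u-66.2 v-120.3 z12.0 Fu-0.67 Fv-8.73 Fz1.00 w0
hold t39.77 u-66.2 v-120.3 z12.0 Fu-0.64 Fv-8.53 Fz0.85 w-0
rel t40.48 u-65.9 v-122.5 z12.1 Fu-0.01 Fv-0.03 Fz-0.44 w0
end t42.44 u-80.5 v-140.1 z198.7 Fu0.09 Fv-0.62 Fz0.29 w-0
```

View pics/w9.png

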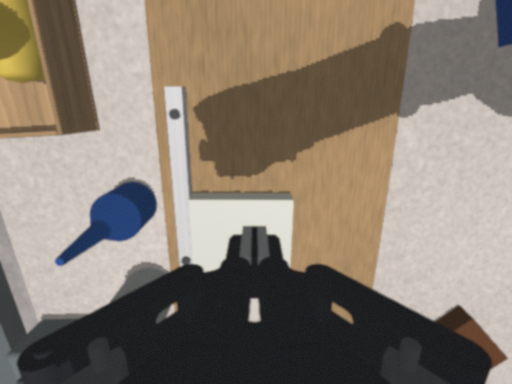

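The wrist view shows the pad along the fence (col 190, outer side row 193), but the fingers hide the seam. I move to see it.

Run:
```python
from fit import *; import pickle
ctrl.movep(xyz(-.09,.02,.21),quat(-g)); ctrl.pause(.2)
C=cam("wrist"); p,d=vision.grab_frame("wrist"); cv2.imwrite("pics/w10.png",p); pickle.dump(C,open("w10.pkl","wb"))
P=proj(C,[xyz(a,b,.03) for a,b in((0,0),(-.13,0),(-.13,-.11),(0,-.11))]); print(np.round(P))
x0,y0=(P.min(0)-25).astype(int); x1,y1=(P.max(0)+[25,45]).astype(int); x0,y0=max(x0,0),max(y0,0); c=p[y0:y1,x0:x1]; print(x0,y0,c.shape)
k=min(790/c.shape[1],590/c.shape[0]); cv2.imwrite("pics/c10.png",cv2.resize(c,None,fx=k,fy=k,interpolation=2)); st()
```

```text
[[179. 159.]
 [287. 158.]
 [290.  59.]
 [172.  59.]]
146 33 (170, 169, 3)
 t43.38 u-89.8 v18.5 z209.7 Fu0.46 Fv-0.00 Fz-0.09 w-0
```

View pics/c10.png

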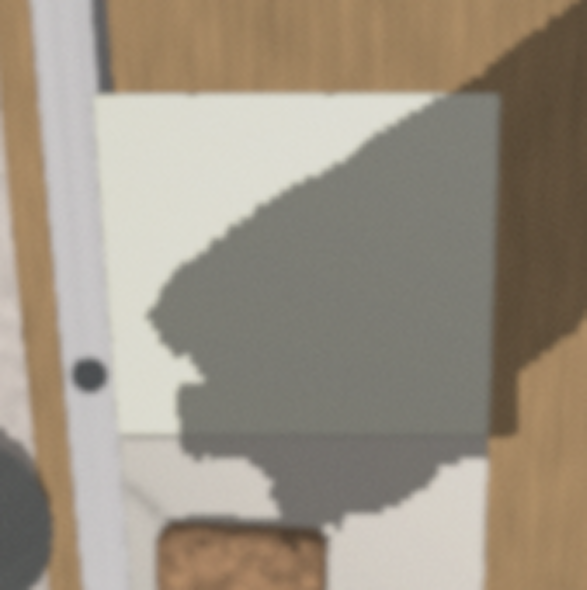

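```bash
python3 -c "
import cv2,numpy as np
a=cv2.imread('pics/top0.png')[110:260,90:300];b=cv2.imread('pics/t9.png')[110:260,90:300]
cv2.imwrite('pics/c11.png',cv2.resize(np.hstack([a,b]),None,fx=1.9,fy=1.9,interpolation=2))"
```

```text
(no output)
```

Close crop: the seam (row ~435) is a hairline with no gap along its whole length, and the pad's far end sits tight on the fence. Near sides line up at col ~487. One numeric check remains, then I hand in.

Run:
```python
from fit import *; import pickle
C=pickle.load(open("w10.pkl","rb")); p=cv2.imread("pics/w10.png"); k=587/169
px=lambda a,b:(146+a/k,33+b/k)
rel(p,C,"seam",px(130,436),px(480,435),.03)
rel(p,C,"pad far",px(97,110),px(117,420),.03)
rel(p,C,"pad near",px(498,110),px(489,420),.03)
rel(p,C,"pad -y",px(110,93),px(490,93),.03)
rel(p,C,"slab near",px(487,440),px(485,585),.03)
o=cv2.imread("pics/top0.png");n=cv2.imread("pics/t9.png")
print("top diff px in slab/pot/brush area",[(a,int((np.abs(o[r].astype(int)-n[r]).sum(2)>60).sum())) for a,r in(("slab",np.s_[135:185,150:212]),("brush",np.s_[190:212,143:203]),("tin/bottle",np.s_[95:134,180:260]))])
ticket.close_job()
```

```text
seam uv mm [-72.4  -1.2] ang -0.09 sd 0.11 24
pad far uv mm [ -1.  -69.9] ang 0.07 sd 0.13 28
pad near uv mm [-129.6  -52.5] ang -0.32 sd 0.14 28
pad -y uv mm [ -50.7 -109.6] ang -0.11 sd 0.08 36
slab near uv mm [-129.5   38.3] ang 1.75 sd 0.13 28
top diff px in slab/pot/brush area [('slab', 34), ('brush', 0), ('tin/bottle', 1321)]
the job is handed in; nothing more can be done
```

View pics/c11.png

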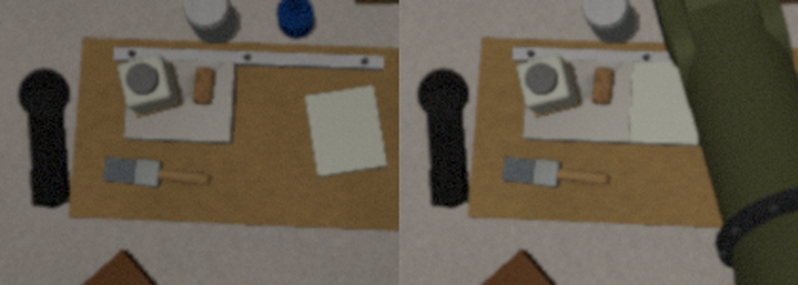

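The white pad is back in the corner and the job is handed in, with the robot's clock at about 43 s of 72. I squared the pad with the open fingers, pushed its end onto the fence and slid it along to the slab. I then pressed it there with shut fingers at the middle of its side.

- **Press force:** the push was about 9 N for a little over 1 s. Taking off the 2.5 N or so it took to slide the pad leaves about 6.4 N against the slab. That is inferred from the wrist force, not measured at the joint. A hold at about 5.8 N for roughly 1 s came just before it.
- **Fit:** the close crop shows no gap at the slab or the fence, and the pad's edges are within about 0.3° of square. The seam and the fence-side edge read about 1 mm off nominal, within the 2 mm calibration.
- **Other things:** in the before-and-after top pictures the slab, pot, crepe block, brush, sole and tin look unmoved.
- **Checks that disagreed or fell short:**
  - One short edge fit put the slab's near side 1.75° off. I take it as a shadow effect, since the seam fit reads −0.09° and the slab looks unchanged from above.
  - The picture comparison around the tin and bottle was spoiled because the arm was in view and hid the bottle. The bottle looked undisturbed in the last full wrist picture, and I did not re-check the last.

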